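Shut the bearing cabinet and show the bearing ball under the magnifier

ROBOT

A 6-joint arm with a two-finger parallel gripper is mounted at the origin on a cart in front of the work surface, level with it; the furniture and walls round the work are solid. World frame = base frame: x ahead of the robot, y to its left, z up, the work surface at z = 0. Lengths are in mm, angles in rad, forces in N, time in s.
With the tool pointing down it reaches from about 350 to 850 mm from the base axis. Payload 8.1 kg.
Tool frame: the origin (TCP) lies on the centre line of the jaws, within the pads' length; the fingertips stand ctrl.finger_overhang ahead of it and the grasp point (between the pads) lies 11 mm behind it (ctrl.finger_overhang is the distance from the TCP to the fingertips, in mm); z points along the fingers, y is the line along which they close (so a half turn about z gives the same grasp; the last joint's range is limited). The gripper opens to 93 mm and grips with 3 to 60 N. Pads are 15 mm wide; open, the fingers measure 128 mm over their backs; the gripper's body (75 mm by 188 mm) begins 65 mm behind the grasp point.
Start: joints at [-1.229, 0.13, 1.488, -0, 1.523, -0.085], TCP at [248.396, -546.173, 226.635] pointing down, gripper open.
Joint ranges: [-2.96, 2.96], [-0.89, 2.26], [0.02, 2.5], [-1.34, 4.48], [0, 2.73], [-2.66, 2.66]. Speed limits (rad/s): [2.39, 2.39, 2.79, 3.14, 3.14, 3.14].

INTERFACE

Orientations are given as a 3x3 rotation matrix whose columns are the frame's x, y, z axes.
In Python, from cell import telemetry, viewer, close_job, ctrl gives the robot as it stands.
- The arm moves only by the shell command python3 -m inch 'ROWS'. ROWS is JSON, a list of rows, each a list of 3 entries, a list of its own where there are three numbers: the shift along the tool's x, y, z in m, then the turn, a rotation vector about the tool's x, y, z in degrees, then the finger opening in m, from 0 to 0.093. In form: [[[x, y, z], [ax, ay, az], fingers], ...]. A call has 1 to 10 rows; each row is the pose to reach, as a shift and turn from the pose commanded when the call began, along the tool's axes at that moment; what a row does not reach only later rows make up. A row lasts 1/8 s, in which the tool goes at most 62.5 mm and 10.7 degrees, less where a joint would pass 70% of its speed; a pose out of reach is approached as far as the arm can. A call with a gripper value outside its range is refused whole. The fingers move at their own pace and stop on an object; the grip force is fixed at half the most. Time passes only in rows, so rows that repeat a pose let the fingers close. It gives the time, the measured TCP pose, the force, the opening and the grip force at its end, in the units of the state.
- telemetry.sense(): the state, without advancing time (a new reading comes with each control period).
- viewer.grab_frame(name): name is "side" or "top"; returns a dict with "pixels" (480x640x3 uint8, red, green, blue), "depth" (480x640 float32, mm along the optical axis (not along the pixel's ray), 0 where there is no reading), "camera_matrix" (3x3 intrinsics, pixels), "k1" (the pictures are not rectified: a ray, as slopes to the right and down, at radius r is drawn at 1 + k1 r^2 times it, then the intrinsics apply), "rvec" (rotation vector, rad) and "tvec" (3), from world to camera coordinates, as OpenCV has them. Camera axes: x right, y down, z forward; pixel columns grow to the right and rows downward; lengths in mm; the calibration is good to about 2 mm. A picture is of the moment at which its call begins.
- close_job(): hands the job in; it is judged then, once.
The state is a dict: "time": time; "qpos": joint angles; "qvel": joint speeds; "tau": joint torques, N m; "position": TCP position; "ee_rot": TCP orientation; "contact_force": force on the tool from outside, world axes, zero at the start; "torque": the same for the moment, N m; "gripper_width": finger opening in mm; "grip_force": force on a finger pad.
Only numpy, scipy, OpenCV 4.12 (cv2) and the standard library are available. Lean on these libraries where they do the work, as an engineer would, in place of code of your own. Each camera call takes 0.05 s, during which the arm holds its last target. There are 200 camera calls.

TASK

Push the open door of the grey bearing cabinet fully shut, so that its roller catch snaps in and keeps the dust out. Then take the blue ball tray by its steel grip and carry it level, so that the loose steel ball stays in its pocket, to the ring-light magnifier, and hold it there for inspection: level and still in the air, the ball centred under the lens, about 9 cm below the glass. Do not knock the magnifier or disturb the other things on the bench; finish while still holding the tray, without putting it down.

Things in the scene. Friction and masses are not known exactly. Their poses are not given: they have to be found in the camera images.
- cabinet_door (a joint): hinge of the cabinet door (rad): 0 fully shut, positive open, about 0.7 to 1.25 at the start. It stays where it is left. The spring roller catch resists from about 0.085 down to 0.04 (some 4 to 5 N near the free edge), pushing the door back out; below 0.04 it snaps to 0 and stays there. The grey cabinet is fixed, 190 mm wide, 150 deep, 175 high, its open front towards the robot
- door_hinge (a point): point on the vertical hinge axis, at the inner face of the door, 170 mm above the bench, at the right-hand end of the cabinet's front (seen from the robot). It turns with the door: its y axis points along the door from the hinge to the free edge, its x axis from the outer face to the inner side (into the cabinet when shut), z up. Seen from above the door turns clockwise to shut
- door_push (a point): place to push on the outer face of the door, 170 mm above the bench, 140 mm from the hinge; axes as door_hinge, so push along +x. The door is a framed clear pane 186 mm wide and 14 thick, from 14 to 192 mm above the bench; a small black knob stands 19 mm out from the outer face at 174 mm from the hinge, 76 mm above the bench. The cabinet's roof is 175 mm above the bench, so the door stands 17 mm above it
- tray_grip (a point): middle of the tray's upright steel grip block, 30 mm above the tray's underside. The block is 56 mm long (tray x), 16 thick (tray y: pinch it this way, from above), and stands from 5 to 52 mm above the tray's underside. The tray is a blue plate 200 mm long (x), 64 wide and 5 thick, with 8 mm high side ribs, lying on the bench; with the ball it weighs about 0.5 kg and balances 30 to 45 mm from here towards the pocket
- tray_pocket (a point): where the ball's centre lies at rest, in the round black dished pocket at the other end of the tray, 140 mm along tray x from tray_grip and 19 mm above the tray's underside. The pocket is 37 mm across inside, and its rim stands only 4 to 5 mm above the dish, which slopes gently to the middle; axes as the tray: x from the grip to the pocket, z up
- ball_center (a point): centre of the loose polished steel ball, 25.4 mm across, 67 g
- lens (a point): centre of the underside of the magnifier's round glass and ring light, 238 mm above the bench; the white ring is 100 mm across and 22 mm thick, with axis vertical. Its x axis points to the post, which stands 200 mm from the lens axis (on a round white base 130 mm across, arm rising from the ring to the post). The magnifier is fixed
- focus (a point): the viewing point, 90 mm straight below the lens centre (148 mm above the bench), where the ball's centre is to be held; axes as lens
- tray: the blue tray itself; origin at the centre of its underside, axes as tray_grip
- magnifier: the fixed magnifier; origin on the bench straight under the lens
- flange_bolt_a: bystander: flange bolt standing on its head, 23 mm across, 50 high; origin under it
- flange_bolt_b: bystander: flange bolt standing on its head, 23 mm across, 54 high; origin under it
- tin: bystander: brass-coloured round tin, 66 mm across, 56 high; origin under it
- spanner: bystander: small spanner lying flat, 171 mm long along its y; origin under it
- spark_plug: bystander: white spark plug lying down, 82 mm long along its y; origin under it

How it is judged (in metres and radians):
On the way, in this order (a step that is already met when the one before it is completed fails the run):
1. the cabinet door is seated on its catch (open by less than 0.015 rad) (value of joint cabinet_door below 0.015 rad), for 0.3 s.
2. the tray is lifted at least 30 mm in the fingers with the ball in its pocket (height (world z) of tray_grip above 0.06 m and contact force between the fingers and tray above 1 N and distance between ball_center and tray_pocket below 0.016 m), for 0.2 s.
At the end, for the whole second after the job is handed in: Tray held in the fingers, still (under 0.03 m/s, 0.15 rad/s), level within 0.09 rad, off the magnifier; ball in its pocket (within 16 mm of tray_pocket), within 25 mm of the lens axis and 60 to 120 mm below the lens; cabinet door on its catch (below 0.015 rad) (value of joint cabinet_door below 0.015 rad and horizontal distance between ball_center and focus below 0.025 m and z of ball_center in the frame of focus between -0.03 and 0.03 m and distance between ball_center and tray_pocket below 0.016 m and angle between tray's own z axis and vertical below 0.09 rad and contact force between the fingers and tray above 1 N and contact force between tray and magnifier below 0.3 N and linear speed of tray below 0.03 m/s and angular speed of tray below 0.15 rad/s); the arm keeps its last pose, push and grip.
It fails at once if the ball leaves its pocket (distance between ball_center and tray_pocket above 0.02 m).
It fails at once if the tray is tipped by more than 0.35 rad (20 degrees) (angle between tray's own z axis and vertical above 0.35 rad).
It fails at once if the magnifier is knocked (more than 8 N) (contact force between magnifier and anything else above 8 N).
It fails at once if a bystander is moved by more than 30 mm (distance of any of flange_bolt_a, flange_bolt_b, tin, spanner, spark_plug from where it was at the start of the episode above 0.03 m).
It also fails if it takes over 58 s, if anything falls off the work surface, if the arm or the gripper's body presses on something with over 40 N, if the wrist force passes 120 N, or if a joint passes its speed limit or range.

## Working session

There is one attempt and no reset: what is moved stays moved. The work goes in short steps, Python scripts to look and compute and a shell command to move; the robot and the scene stay as the last step left them, time stands still between calls to the robot, and variables do not carry over. Pictures are saved under pics/ and viewed, at most 10 in all, crops included, and the job is handed in when it is done.

```bash
mkdir -p pics; ls; cat > h.py <<'E'
import numpy as np, cv2
from cell import telemetry, viewer, ctrl
def grab(n):
    f=viewer.grab_frame(n); f['R']=cv2.Rodrigues(np.array(f['rvec'],float))[0]; f['t']=np.array(f['tvec'],float).ravel(); return f
def slopes(f,uv):
    K=np.array(f['camera_matrix']); uv=np.atleast_2d(np.array(uv,float)); s=cv2.undistortPoints(uv.reshape(-1,1,2),K,np.array([f['k1'],0,0,0,0],float)).reshape(-1,2); return s
def plane(f,uv,z):
    s=slopes(f,uv); d=np.c_[s,np.ones(len(s))]@f['R']; c=-f['R'].T@f['t']; return c+d*((z-c[2])/d[:,2])[:,None]
def cloud(f):
    v,u=np.mgrid[0:480,0:640]; s=slopes(f,np.c_[u.ravel(),v.ravel()]); D=f['depth'].ravel()[:,None]
    P=(np.c_[s,np.ones(len(s))]*D-f['t'])@f['R']; P[D[:,0]==0]=np.nan; return P.reshape(480,640,3)
def proj(f,P):
    return cv2.projectPoints(np.array(P,float).reshape(-1,1,3),np.array(f['rvec'],float),f['t'],np.array(f['camera_matrix']),np.array([f['k1'],0,0,0,0.]))[0].reshape(-1,2)
def save(f,n): cv2.imwrite('pics/'+n,f['pixels'][...,::-1])
E
python3 - <<'E'
from h import *
for n in('top','side'):
    f=grab(n); save(f,n+'0.png'); print(n,-f['R'].T@f['t'],f['R'][2],f['k1'],(f['depth']>0).mean())
print(ctrl.finger_overhang); s=telemetry.sense(); print(s['ee_rot'],s['time'],s['contact_force'])
E
```

```text
pics
top [ 358.51449149  255.05677555 1175.87334459] [ 0.09565859 -0.00501226 -0.99540158] -0.053059940062810736 0.995908203125
side [ -41.89908867 1069.30631894 1006.28243892] [ 0.39166203 -0.64189804 -0.65921753] 0.01207026668245623 0.9961263020833333
8.0
[[ 9.10307421e-01  4.13932465e-01 -5.60944991e-04]
 [ 4.13932816e-01 -9.10306022e-01  1.60303245e-03]
 [ 1.52915568e-04 -1.69144587e-03 -9.99998558e-01]] 0.1 [-0.70206078  0.65173038  0.15935923]
```

View pics/top0.png

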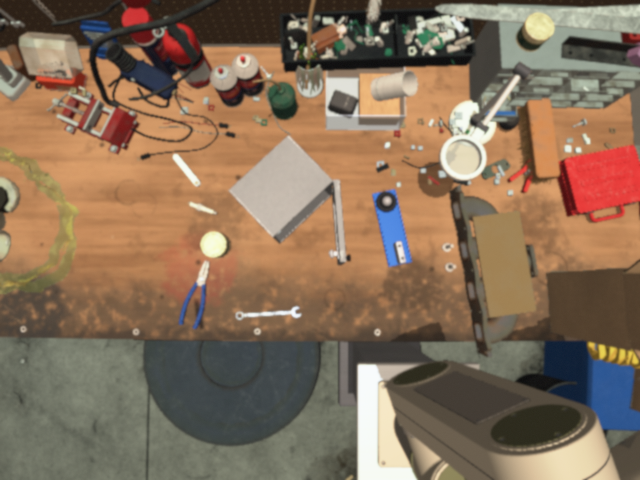

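View pics/side0.png

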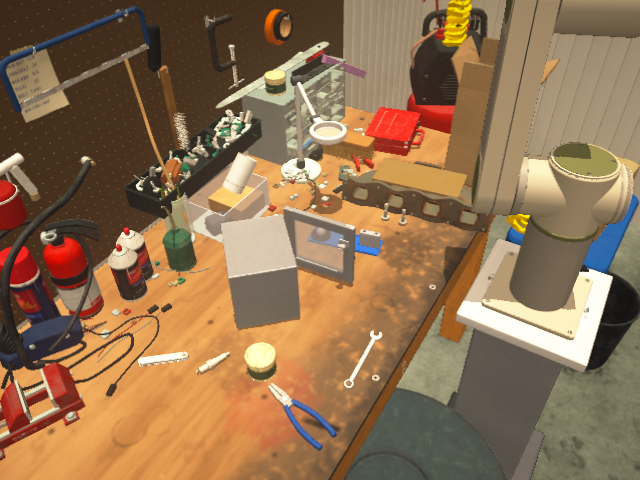

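The top view shows the cabinet roof with corners near (290,137), (331,182), (279,240) and (231,190). The door runs from (333,182) to (343,260), and the tray has its pocket at (386,201) and grip at (402,250). The lens is at (464,158) and the bolts at (449,247) and (450,267). The side view agrees.

```bash
cat > meas.py <<'E'
from h import *
f=grab('top'); C=cloud(f); px=f['pixels'].astype(int); hsv=cv2.cvtColor(f['pixels'],cv2.COLOR_RGB2HSV)
def box(m):
    n,l,s,c=cv2.connectedComponentsWithStats(m.astype(np.uint8)); i=1+np.argmax(s[1:,4]); return l==i
v,u=np.mgrid[0:480,0:640]; H=C[...,2]
# roof
m=box((abs(H-175)<8)&(u>215)&(u<350)&(v>125)&(v<250)); uv=np.c_[u[m],v[m]].astype(float)
r=plane(f,uv,175); b=cv2.minAreaRect(r[:,:2].astype(np.float32)); print('roof',cv2.boxPoints(b).round(1).tolist(),b[1],np.nanmedian(H[m]))
# door top
m=box((abs(H-192)<9)&(H>184)&(u>320)&(u<365)&(v>170)&(v<275)); d=plane(f,np.c_[u[m],v[m]],192)[:,:2]
b=cv2.minAreaRect(d.astype(np.float32)); print('door',cv2.boxPoints(b).round(1).tolist(),b[1],np.nanmedian(H[m]))
# tray
m=(hsv[...,0]>95)&(hsv[...,0]<125)&(hsv[...,1]>120)&(u>365)&(u<420)&(v>180)&(v<275)
t=plane(f,np.c_[u[m],v[m]],8)[:,:2]; b=cv2.minAreaRect(t.astype(np.float32)); print('tray',cv2.boxPoints(b).round(1).tolist(),b[1],b[0])
# grip: top at 52
m=(abs(H-52)<8)&(u>385)&(u<420)&(v>230)&(v<275); m=box(m); g=plane(f,np.c_[u[m],v[m]],52)[:,:2]; b=cv2.minAreaRect(g.astype(np.float32)); print('grip',b,cv2.boxPoints(b).round(1).tolist())
# pocket black
m=box((hsv[...,2]<60)&(u>370)&(u<402)&(v>188)&(v<214)); c=cv2.minEnclosingCircle(np.c_[u[m],v[m]].astype(np.float32)); print('pocket',c,plane(f,[c[0]],8))
# ring
m=box((H>215)&(H<275)&(hsv[...,1]<60)&(hsv[...,2]>150)&(u>435)&(u<492)&(v>132)&(v<185))
c=cv2.minEnclosingCircle(np.c_[u[m],v[m]].astype(np.float32)); e=plane(f,[c[0],[c[0][0]+c[1],c[0][1]]],258); print('lens',c,np.nanmedian(H[m]),e.tolist())
for n,(a,bb) in {'boltA':(449,247),'boltB':(450,267),'tin':(214,244),'base':(473,120)}.items(): print(n,plane(f,[(a,bb)],50 if n!='base' else 10).round(0))
big=cv2.resize(f['pixels'][110:290,310:510],None,fx=4,fy=3.3,interpolation=cv2.INTER_CUBIC); cv2.imwrite('pics/crop.png',big[:600,:800,::-1])
s=grab('side');Cs=cloud(s);hs=Cs[...,2];vv=s['pixels']
m=(hs>228)&(hs<275)&(u>300)&(u<355)&(v>110)&(v<150)&(vv.min(2)>150);P=Cs[m];print('side ring',len(P),np.nanmin(P,0),np.nanmax(P,0))
E
python3 meas.py
```

```text
roof [[454.29998779296875, 361.20001220703125], [586.2000122070312, 224.10000610351562], [700.0999755859375, 333.79998779296875], [568.2000122070312, 470.8999938964844]] (158.15106201171875, 190.24819946289062) 176.3015400093423
door [[404.0, 214.39999389648438], [405.20001220703125, 200.1999969482422], [590.2000122070312, 215.39999389648438], [589.0, 229.60000610351562]] (185.6605682373047, 14.302720069885254) 193.03500160746563
tray [[404.0, 77.5999984741211], [416.79998779296875, 19.5], [607.4000244140625, 61.5], [594.5, 119.69999694824219]] (195.1531982421875, 59.550682067871094) (505.66778564453125, 69.55929565429688)
grip ((436.7104187011719, 54.83882141113281), (55.436832427978516, 16.75935173034668), 13.408534049987793) [[407.79998779296875, 56.599998474121094], [411.70001220703125, 40.29999923706055], [465.6000061035156, 53.099998474121094], [461.70001220703125, 69.4000015258789]]
pocket ((385.7280578613281, 201.17835998535156), 8.621477127075195) [[575.78344297  83.91434124   8.        ]]
lens ((465.0, 153.5), 28.640106201171875) 248.61436801878043 [[633.7072918525519, -50.32128648722946, 258.0], [634.5587534586882, -112.44081701443409, 258.0]]
boltA [[451. -71.  50.]]
boltB [[400. -72.  50.]]
tin [[455. 528.  50.]]
base [[ 803. -158.   10.]]
side ring 532 [ 577.89337882 -100.88794746  241.0032111 ] [717.25124645   7.63457901 268.1975609 ]
```

View pics/crop.png

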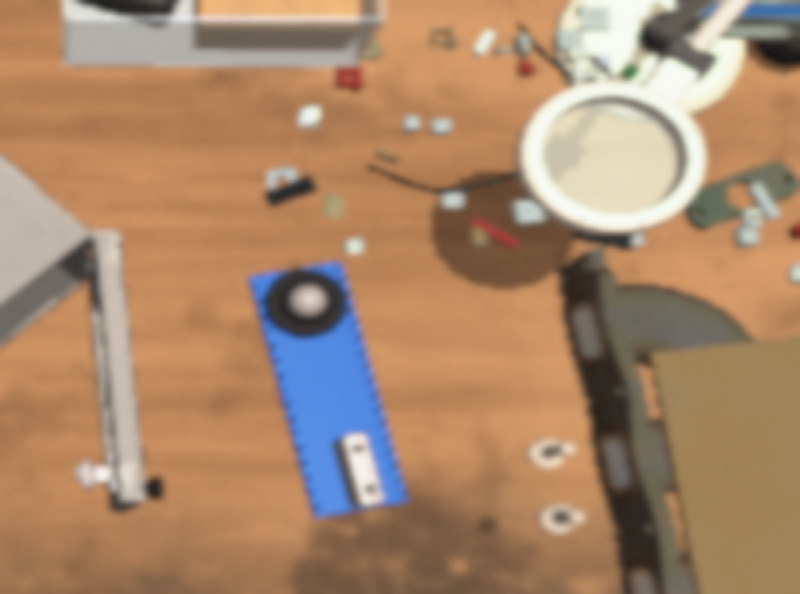

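The crop shows the door at left and the tray at centre, with the ball in its pocket. The ring spans u 440–486.5 and v 135–180, and the bolts stand right of the tray. All the sizes agree with those given. Next I compute the first moves.

```bash
cat >> h.py <<'E'
def rel(p,yaw):  # shift/turn from present pose to TCP p, tool down, tool-x yaw deg
    s=telemetry.sense(); R=np.array(s['ee_rot']); y=np.radians(yaw); c,sn=np.cos(y),np.sin(y)
    T=np.array([[c,sn,0],[sn,-c,0],[0,0,-1]]); 
    return ((R.T@(np.array(p,float)-s['position']))/1000).round(4).tolist(), np.degrees(cv2.Rodrigues(R.T@T)[0].ravel()).round(2).tolist()
hinge=np.array([588.8,228.5])
def doorp(phi,x,y=140): # phi deg open
    a=np.radians(134+phi); d=np.array([np.cos(a),np.sin(a)]); n=np.array([d[1],-d[0]]); return hinge+y*d+x*n, 44+phi
E
python3 - <<'E'
from h import *
f=grab('top');s=grab('side');C=cloud(f);v,u=np.mgrid[0:480,0:640]
print('lens top',plane(f,[(463.4,157.6)],255)); 
m=(s['pixels'].min(2)>150)&(u>300)&(u<355)&(v>115)&(v<150); ct=cv2.findContours(m.astype(np.uint8),0,2)[0]; c=max(ct,key=cv2.contourArea); e=cv2.fitEllipse(c); print(e,plane(s,[e[0]],250))
for n,(a,b) in {'base':(473,120)}.items(): print(n,plane(f,[(a,b)],20))
for y0,y1 in((-60,-30),(-90,-60),(-120,-90),(-200,-120),(-400,-200),(-600,-400)):
    q=(C[...,1]>y0)&(C[...,1]<y1)&(C[...,0]>330)&(C[...,0]<560)&(v<350); print(y0,np.nanpercentile(C[q][:,2],99) if q.any() else None)
p,y=doorp(50.7,-60); print(p,y); 
for P in((400,-100,235),(*p,235)): print(rel(P,90 if P[1]<0 else y))
E
```

```text
lens top [[625.5551137  -47.56201573 255.        ]]
((327.241943359375, 128.59776306152344), (23.0357666015625, 36.08876419067383), 93.74407196044922) [[638.21118802 -60.51256022 250.        ]]
base [[ 798.8822176  -154.69508516   20.        ]]
-60 6.527714185257469
-90 55.644626016838224
-120 99.75111272916338
-200 99.83171059753714
-400 359.82441571818146
-600 60.0931612960364
[454.18707636 157.23036558] 94.7
([0.3227, -0.3432, -0.0085], [-0.03, -0.02, -65.55])
([0.4785, -0.555, -0.0084], [-0.03, -0.03, -70.25])
```

```bash
python3 - <<'E'
from h import *
f=grab('top');s=grab('side')
for n,g in(('top',f),('side',s)):
    C=cloud(g).reshape(-1,3); C=C[np.isfinite(C[:,0])]
    print(n)
    for y in range(-700,0,50):
        r=''
        for x in range(150,850,50):
            q=(C[:,0]>=x)&(C[:,0]<x+50)&(C[:,1]>=y)&(C[:,1]<y+50); r+=f'{np.percentile(C[q][:,2],98):6.0f}' if q.sum()>2 else '     .'
        print(y,r)
E
```

```text
top
-700   -259     .     .     .     .     .     .     .     .     .     .     .     .     .
-650      .     .     .     .     .     5     5     6     7     .     .     6     6     5
-600      .     .     .     .     .     6     6    23    61    62    62    61     8     6
-550      .     .     .     .    42     6     6    27    62    62    62    62     8   170
-500      .     .     .     .   167     6     6    35    62    63    62    59    14   222
-450      .     5     .     .    28     6     6    59    63    62    63    14    12   223
-400      .   336   323     .   348     6     6     6    38    70    73    72    70   223
-350      .   340   349   357   362   359     5     6     6    74    75    76    76   222
-300      .     6    97    99    98    97    91     6     7    69    73    73    74   222
-250      .    82    99    99    99    99    99    99     7    19    16     6    88   223
-200    142    94    98    99    99    99    99    99    83    10    14    25   330   225
-150    674    91   100    97    99    99    99    99    84    23   263   295   329   328
-100    697     
[... 726 characters left out ...]
   93   329   361   387     .     8    58    61    71    70     .   218
-350   -871   -61   376   385   384   385     .     .     6    75    74    74    34   220
-300   -864   -96    94    97    95    94    91     .     5    70    73    70    47   221
-250   -867   -52    96    98    98    98    99    99     .    21    15     6    85   217
-200     71    78    96    97    98    98    99    99    84    16    12    21   328   220
-150     72    84    98    96    97    97    98    98    85    23    12   290   325   327
-100      .     5     4     5    12    51    80    92   261   261   263   273    37    26
-50      .   649     6     4     5     6     5     5   262   261   263    36    46     6
```

```bash
python3 - <<'E'
from h import *
f=grab('top');s=grab('side')
for n,g in(('top',f),('side',s)):
    C=cloud(g); P=C.reshape(-1,3); print(n)
    for z in range(90,620,40):
        q=(P[:,2]>z)&(P[:,2]<z+40)&(P[:,0]>150)&(P[:,0]<700)&(P[:,1]>-560)&(P[:,1]<-200)
        if q.sum()>3: print(z,q.sum(),np.percentile(P[q],[1,50,99],axis=0)[:,:2].round(0).tolist())
    if n=='side':
        for px in((465,150),(465,100),(468,60),(480,60),(485,30),(485,200),(500,60),(455,150),(550,70)): print(px,C[px[1],px[0]].round(0))
    else:
        for px in((560,300),(590,300),(630,300),(590,275),(590,335),(630,335)): print(px,C[px[1],px[0]].round(0))
a=cv2.resize(s['pixels'][0:240,400:640],(400,400),interpolation=cv2.INTER_CUBIC);b=cv2.resize(f['pixels'][240:480,400:640],(400,400),interpolation=cv2.INTER_CUBIC)
cv2.imwrite('pics/c2.png',np.hstack([a,b])[...,::-1])
E
```

```text
top
90 2871 [[235.0, -350.0], [371.0, -235.0], [532.0, -201.0]]
130 703 [[230.0, -455.0], [311.0, -345.0], [394.0, -341.0]]
170 724 [[228.0, -394.0], [305.0, -345.0], [390.0, -341.0]]
210 832 [[228.0, -396.0], [309.0, -344.0], [389.0, -339.0]]
250 956 [[227.0, -359.0], [307.0, -344.0], [384.0, -339.0]]
290 1119 [[221.0, -364.0], [303.0, -345.0], [382.0, -340.0]]
330 819 [[217.0, -358.0], [325.0, -343.0], [399.0, -338.0]]
(560, 300) [ 317. -343.   74.]
(590, 300) [ 321. -343.  202.]
(630, 300) [ 326. -342.  336.]
(590, 275) [ 377. -343.  205.]
(590, 335) [ 243. -348.  188.]
(630, 335) [nan nan nan]
side
90 1281 [[292.0, -349.0], [367.0, -238.0], [532.0, -201.0]]
130 387 [[295.0, -351.0], [340.0, -343.0], [387.0, -336.0]]
170 379 [[295.0, -350.0], [340.0, -344.0], [385.0, -337.0]]
210 403 [[295.0, -350.0], [338.0, -342.0], [384.0, -334.0]]
250 418 [[296.0, -350.0], [338.0, -343.0], [382.0, -335.0]]
290 591 [[184.0, -542.0], [349.0, -345.0], [393.0, -335.0]]
330 1170 [[169.0, -541.0], [360.0, -408.0], [417.0, -335.0]]
370 573 [[171.0, -533.0], [368.0, -371.0], [429.0, -334.0]]
(465, 150) [ 333. -346.  123.]
(465, 100) [ 358. -344.  279.]
(468, 60) [ 397. -446.  348.]
(480, 60) [ 387. -533.  318.]
(485, 30) [  573. -1223.   149.]
(485, 200) [148. 126. 316.]
(500, 60) [190.  67. 583.]
(455, 150) [ 362. -342.  116.]
(550, 70) [ 173. -453.  365.]
```

View pics/c2.png

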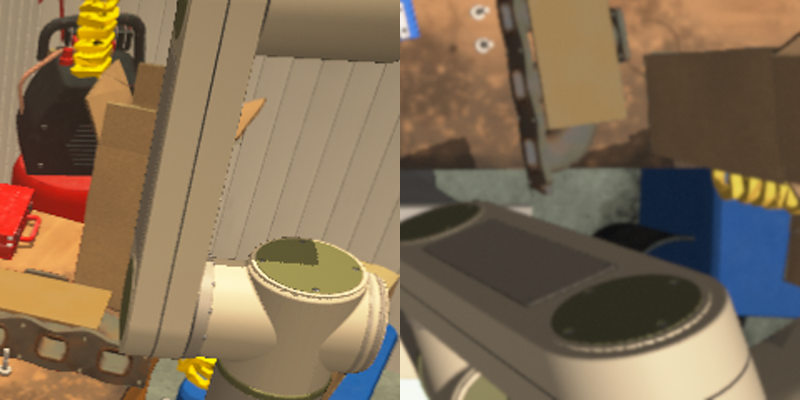

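The picture shows a tall open cardboard box between the start pose and the work, with a wall at y≈-343, x 220–390 and flaps up to about 390 mm. I map its flaps before rising.

```bash
python3 - <<'E'
from h import *
s=grab('side'); P=cloud(s).reshape(-1,3); px=s['pixels'].reshape(-1,3).astype(int)
for y in range(-700,-320,30):
    r=''
    for x in range(90,480,30):
        q=(P[:,0]>=x)&(P[:,0]<x+30)&(P[:,1]>=y)&(P[:,1]<y+30)&(P[:,2]>100); 
        r+='%5.0f/%-4.0f'%(P[q][:,2].min(),P[q][:,2].max()) if q.any() else '    .     '
    print(y,r)
t=telemetry.sense(); print(t['contact_force'],t['tau'],t['time'])
E
```

```text
-700     .         .         .         .         .         .         .         .         .         .         .         .         .     
-670     .         .         .         .         .         .         .         .         .         .         .         .         .     
-640     .         .         .         .         .         .         .         .         .         .         .         .         .     
-610     .         .         .         .         .         .         .         .         .         .         .         .         .     
-580     .         .         .         .         .         .         .         .         .         .         .         .         .     
-550     .         .       358/361   345/423     .         .         .         .       306/390   305/390   317/377   368/385     .     
-520     .         .       357/363   349/357     .         .         .         .       385/385   320/387   323/377   373/385     .     
-490     .         .       332/364   302/359     .         .         .         .         .       331/334   328/378   374/384     .     
-460     .         .       358/367   354/361     .         .         .         .         .         .       341/381   378/385     .     
-430     .         .       363/369   361/362     .         .         .         .         .         .       350/385   381/385     .     
-400     .         .       362/373     .         .         .         .         .         .       341/347   337/388   383/383     .     
-370     .         .       366/372     .         .         .       101/388   100/391   100/391   101/389   133/388     .         .     
-340     .         .         .         .         .         .       111/388   100/391   100/393   100/391   353/386     .         .     
[ 0.32374565 -0.02889913 -0.80796209] [-8.77766815e-04 -5.59295905e+01 -4.91691041e+01  7.65835424e-02
  2.35060503e-02 -2.78570297e-05] 0.55
```

```bash
python3 -m inch '[[[0,0,-0.02],[0,0,0],0.093],[[0,0,-0.05],[0,0,0],0.093],[[0,0,-0.1],[0,0,0],0.093],[[0,0,-0.15],[0,0,0],0.093],[[0,0,-0.2],[0,0,0],0.093],[[0,0,-0.24],[0,0,0],0.093],[[0,0,-0.28],[0,0,0],0.093],[[0,0,-0.28],[0,0,0],0.093]]'; python3 -c "
from h import *
p,y=doorp(50.7,-60)
for P,w in(((300,-250,500),60),((*p,500),y),((*p,230),y),((*p,165),y)): print(P,rel(P,w))"
```

```text
time: 1.55
position: [248.5, -546.3, 512.7]
ee_rot: [[0.91, 0.414, 0.003], [0.414, -0.91, -0.008], [-0.001, 0.009, -1.0]]
contact_force: [0.5, -0.2, -0.4]
gripper_width: 92.7
grip_force: 0.0
(300, -250, 500) ([0.1696, -0.2485, 0.0104], [0.47, 0.2, -35.55])
(np.float64(454.1870763632773), np.float64(157.23036558271212), 500) ([0.4785, -0.5554, 0.0074], [0.41, 0.35, -70.25])
(np.float64(454.1870763632773), np.float64(157.23036558271212), 230) ([0.4787, -0.5578, 0.2774], [0.41, 0.35, -70.25])
(np.float64(454.1870763632773), np.float64(157.23036558271212), 165) ([0.4788, -0.5583, 0.3424], [0.41, 0.35, -70.25])
```

```bash
python3 -m inch '[[[0.02,-0.023,0],[0,0,-3],0],[[0.058,-0.068,0],[0,0,-9],0],[[0.097,-0.113,0],[0,0,-15],0],[[0.136,-0.158,0],[0,0,-21],0],[[0.175,-0.203,0],[0,0,-27],0],[[0.214,-0.249,0],[0,0,-33],0],[[0.253,-0.294,0],[0,0,-39],0],[[0.292,-0.339,0],[0,0,-45],0],[[0.331,-0.384,0],[0,0,-51],0],[[0.36,-0.418,0],[0,0,-55],0]]'; python3 -c "
from h import *
p,y=doorp(50.7,-60)
for P,w in(((*p,490),y),((*p,165),y)): print(P,rel(P,w))"
```

```text
time: 2.8
position: [402.8, -14.3, 506.5]
ee_rot: [[0.179, 0.984, 0.0], [0.984, -0.179, 0.0], [0.0, 0.0, -1.0]]
contact_force: [1.0, -1.3, 0.1]
gripper_width: 0.9
grip_force: 0.0
(np.float64(454.1870763632773), np.float64(157.23036558271212), 490) ([0.178, 0.0198, 0.0166], [0.02, -0.01, -15.01])
(np.float64(454.1870763632773), np.float64(157.23036558271212), 165) ([0.1779, 0.0197, 0.3416], [0.02, -0.01, -15.01])
```

```bash
python3 -m inch '[[[0.04,0.005,0.02],[0,0,-5],0],[[0.09,0.01,0.06],[0,0,-10],0],[[0.14,0.015,0.1],[0,0,-15],0],[[0.17,0.02,0.15],[0,0,-15],0],[[0.178,0.02,0.2],[0,0,-15],0],[[0.178,0.02,0.25],[0,0,-15],0],[[0.178,0.02,0.3],[0,0,-15],0],[[0.178,0.02,0.342],[0,0,-15],0],[[0.178,0.02,0.342],[0,0,-15],0]]'; python3 -c "
from h import *
print(telemetry.sense()['contact_force'])
for phi in (50.7,46,40,34,28,22,16,10,6,4,2,0,-1):
  p,y=doorp(phi,-21.5); print(phi,p.round(1),rel((*p,165),y))
f=grab('top');save(f,'t1.png')"
```

```text
time: 3.92
position: [452.1, 154.0, 160.9]
ee_rot: [[-0.078, 0.997, -0.008], [0.997, 0.078, -0.002], [-0.001, -0.008, -1.0]]
contact_force: [-0.1, 0.1, 0.0]
gripper_width: 0.3
grip_force: 0.0
[-0.13049692  0.14025104  0.04094126]
50.7 [451.  195.6] ([0.0416, 0.0021, -0.0042], [-0.44, 0.06, -0.24])
46 [448.8 207. ] ([0.0531, 0.0008, -0.0042], [-0.44, 0.08, 4.46])
40 [447.3 221.8] ([0.0679, 0.0004, -0.0042], [-0.43, 0.1, 10.46])
34 [447.4 236.6] ([0.0827, 0.0017, -0.0042], [-0.43, 0.13, 16.46])
28 [449.  251.3] ([0.0973, 0.0044, -0.0042], [-0.42, 0.15, 22.46])
22 [452.2 265.8] ([0.1115, 0.0087, -0.0043], [-0.42, 0.17, 28.46])
16 [456.8 279.9] ([0.1251, 0.0144, -0.0044], [-0.41, 0.19, 34.46])
10 [462.9 293.4] ([0.1381, 0.0215, -0.0044], [-0.4, 0.22, 40.46])
6 [467.7 302. ] ([0.1464, 0.027, -0.0045], [-0.39, 0.23, 44.46])
4 [470.4 306.2] ([0.1503, 0.03, -0.0045], [-0.39, 0.24, 46.46])
2 [473.2 310.3] ([0.1542, 0.0331, -0.0045], [-0.39, 0.25, 48.46])
0 [476.1 314.3] ([0.1579, 0.0363, -0.0046], [-0.38, 0.25, 50.46])
-1 [477.6 316.2] ([0.1598, 0.038, -0.0046], [-0.38, 0.26, 51.46])
```

View pics/t1.png

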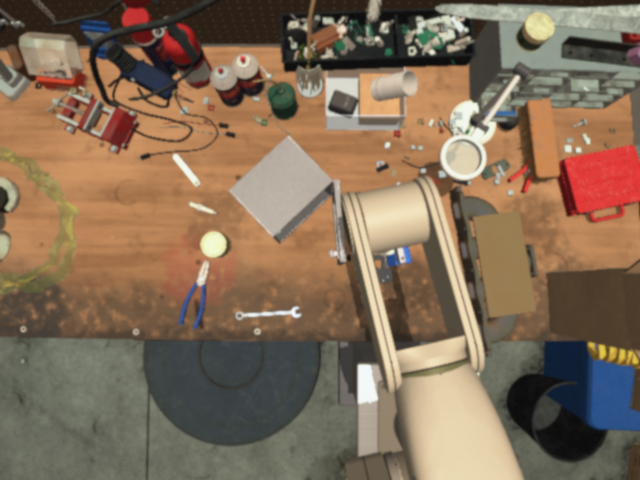

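The wrist now stands on the outer side of the door, which spans (333,182)–(343,260), and nothing has been disturbed. I push it.

```bash
python3 -m inch '[[[0.02,0.001,0],[0,0,0],0],[[0.035,0.002,-0.002],[0,0,0],0],[[0.045,0.0015,-0.004],[0,0,1],0],[[0.055,0.001,-0.004],[0,0,5],0],[[0.068,0.0005,-0.004],[0,0,10.5],0],[[0.083,0.0015,-0.004],[0,0,16.5],0],[[0.097,0.0045,-0.004],[0,0,22.5],0],[[0.1115,0.0085,-0.004],[0,0,28.5],0],[[0.125,0.0145,-0.004],[0,0,34.5],0],[[0.138,0.0215,-0.004],[0,0,40.5],0]]'; python3 -c "
from h import *
print(telemetry.sense()['contact_force'])
for phi in (10,6,4,2,0,-1,-2,-3):
  p,y=doorp(phi,-21.5); print(phi,p.round(1),rel((*p,165),y))
f=grab('top');save(f,'t2.png')"
```

```text
time: 5.22
position: [466.8, 295.1, 170.7]
ee_rot: [[0.591, 0.807, 0.002], [0.807, -0.591, 0.001], [0.002, 0.001, -1.0]]
contact_force: [0.5, -0.7, -0.2]
gripper_width: 0.7
grip_force: 0.4
[ 0.52280349 -0.7461602  -0.22265003]
10 [462.9 293.4] ([-0.0037, -0.0022, 0.0057], [0.07, -0.11, -0.21])
6 [467.7 302. ] ([0.0061, -0.0034, 0.0057], [0.06, -0.11, 3.79])
4 [470.4 306.2] ([0.011, -0.0037, 0.0058], [0.06, -0.11, 5.79])
2 [473.2 310.3] ([0.0159, -0.0039, 0.0058], [0.06, -0.12, 7.79])
0 [476.1 314.3] ([0.0209, -0.0039, 0.0058], [0.06, -0.12, 9.79])
-1 [477.6 316.2] ([0.0234, -0.0038, 0.0058], [0.06, -0.12, 10.79])
-2 [479.1 318.2] ([0.0258, -0.0037, 0.0058], [0.06, -0.12, 11.79])
-3 [480.7 320.1] ([0.0283, -0.0035, 0.0058], [0.05, -0.12, 12.79])
```

View pics/t2.png

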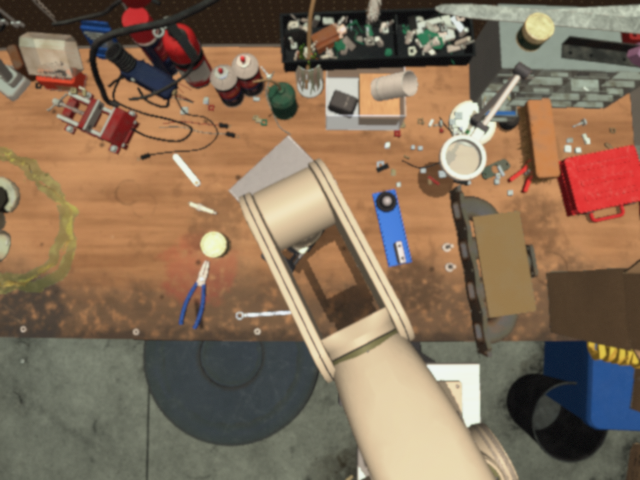

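The tray and the bystanders are untouched, and the wrist is now at the cabinet front with a light push. I go on in small steps.

```bash
python3 -m inch '[[[0.005,0,0],[0,0,3],0],[[0.01,0,0],[0,0,6],0],[[0.015,0,0],[0,0,8],0],[[0.019,0,0],[0,0,10],0],[[0.019,0,0],[0,0,10],0]]'; python3 -m inch '[[[0.003,0,0],[0,0,0],0],[[0.003,0,0],[0,0,0],0]]'
```

```text
time: 5.9
position: [477.8, 309.8, 170.1]
ee_rot: [[0.719, 0.696, 0.002], [0.696, -0.719, 0.001], [0.002, 0.001, -1.0]]
contact_force: [0.0, -0.2, -0.2]
gripper_width: 0.5
grip_force: 0.0
time: 6.15
position: [479.7, 311.5, 169.1]
ee_rot: [[0.719, 0.695, 0.001], [0.695, -0.719, 0.0], [0.001, 0.0, -1.0]]
contact_force: [0.8, -0.3, 0.5]
gripper_width: 0.3
grip_force: 0.0
```

```bash
python3 -m inch '[[[0.003,0,0],[0,0,0],0],[[0.003,0,0],[0,0,0],0]]';python3 -m inch '[[[0.003,0,0],[0,0,0],0],[[0.003,0,0],[0,0,0],0]]'; python3 -c "
from h import *
s=grab('side');cv2.imwrite('pics/s3.png',cv2.resize(s['pixels'][160:360,180:420],(720,600),interpolation=cv2.INTER_CUBIC)[...,::-1])"
```

```text
time: 6.4
position: [481.0, 312.9, 168.7]
ee_rot: [[0.72, 0.694, -0.002], [0.694, -0.72, -0.001], [-0.002, -0.0, -1.0]]
contact_force: [-4.2, -4.1, 4.4]
gripper_width: 0.2
grip_force: 2.9
time: 6.65
position: [481.0, 313.0, 168.7]
ee_rot: [[0.72, 0.694, -0.007], [0.694, -0.72, -0.006], [-0.009, -0.001, -1.0]]
contact_force: [-17.5, -14.9, 14.7]
gripper_width: 0.6
grip_force: 11.8
```

View pics/s3.png

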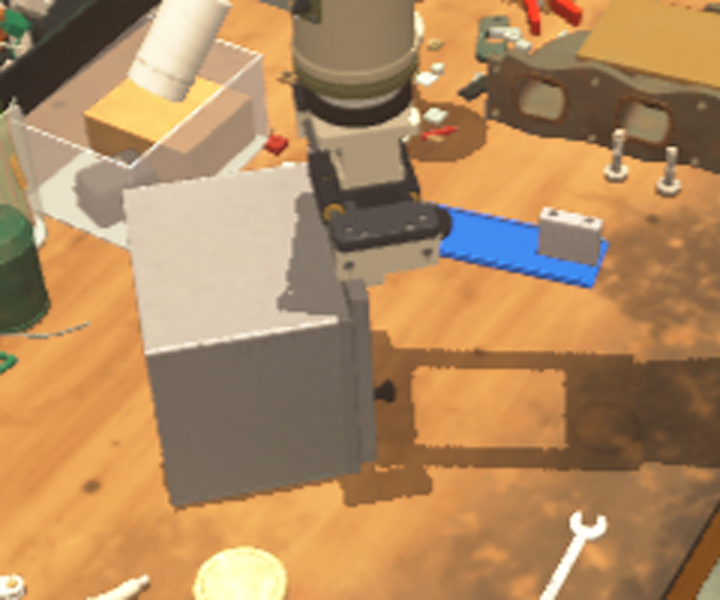

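The door is seated: the force rose to 23 N without movement, and the picture shows it flush at (355,380). I back off and go over the tray grip.

```bash
python3 -m inch '[[[-0.02,0,0],[0,0,0],0],[[-0.06,0,0],[0,0,0],0],[[-0.1,0,0],[0,0,0],0.03],[[-0.1,0,0],[0,0,0],0.04]]'; python3 -c "
from h import *
for z in (130,26): print(rel((452.5,58,z),12.9))"
```

```text
time: 7.2
position: [410.1, 244.9, 168.1]
ee_rot: [[0.72, 0.694, -0.001], [0.694, -0.72, -0.001], [-0.001, -0.0, -1.0]]
contact_force: [-0.3, -0.3, 0.2]
gripper_width: 16.0
grip_force: 0.0
([-0.0991, 0.164, 0.0382], [0.0, 0.07, 31.03])
([-0.0989, 0.164, 0.1422], [0.0, 0.07, 31.03])
```

```bash
python3 -m inch '[[[-0.015,0.025,0],[0,0,5],0.036],[[-0.04,0.065,0.005],[0,0,13],0.036],[[-0.065,0.107,0.015],[0,0,21],0.036],[[-0.085,0.14,0.025],[0,0,28],0.036],[[-0.099,0.164,0.038],[0,0,31],0.036],[[-0.099,0.164,0.038],[0,0,31],0.036],[[-0.099,0.164,0.038],[0,0,31],0.036]]'; python3 - <<'E'
from h import *
print(rel((452.5,58,26),12.9))
s=grab('side');C=cloud(s);v,u=np.mgrid[0:480,0:640]; hsv=cv2.cvtColor(s['pixels'],cv2.COLOR_RGB2HSV)
m=(hsv[...,0]>95)&(hsv[...,0]<125)&(hsv[...,1]>120)&(u>290)&(u<400)&(v>215)&(v<265)
b=cv2.minAreaRect(plane(s,np.c_[u[m],v[m]],7)[:,:2].astype(np.float32)); print('tray side',cv2.boxPoints(b).round(1).tolist())
q=(abs(C[...,2]-52)<4)&(C[...,0]>390)&(C[...,0]<490)&(C[...,1]>20)&(C[...,1]<90); g=plane(s,np.c_[u[q],v[q]],52)[:,:2]; print(q.sum(),cv2.minAreaRect(g.astype(np.float32)))
cv2.imwrite('pics/s4.png',cv2.resize(s['pixels'][140:300,280:440],(600,600),interpolation=cv2.INTER_CUBIC)[...,::-1])
E
```

```text
time: 8.07
position: [454.8, 60.0, 131.1]
ee_rot: [[0.974, 0.225, 0.0], [0.225, -0.974, 0.0], [0.001, -0.0, -1.0]]
contact_force: [-0.2, 0.1, 0.8]
gripper_width: 36.1
grip_force: 0.0
([-0.0028, 0.0014, 0.1051], [-0.02, -0.03, 0.09])
tray side [[402.6000061035156, 83.0999984741211], [416.1000061035156, 20.899999618530273], [608.2999877929688, 62.70000076293945], [594.7999877929688, 124.9000015258789]]
93 ((438.1309814453125, 59.96009826660156), (55.3948860168457, 24.58513641357422), 12.70640754699707)
```

View pics/s4.png

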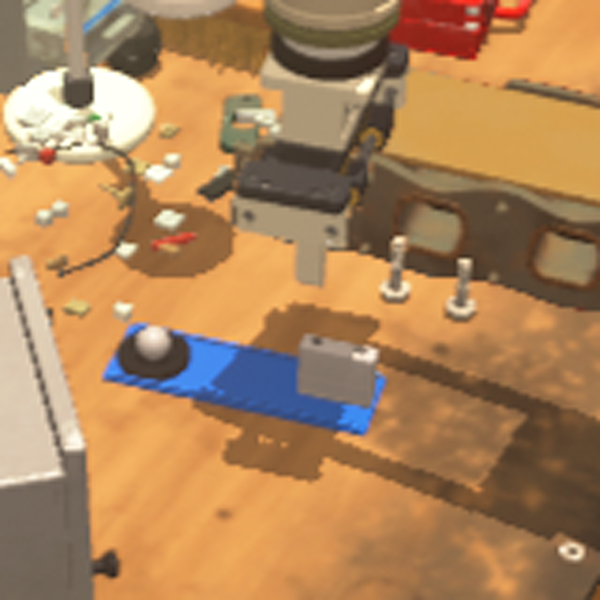

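The view shows the fingers above the tray grip at (335,370) and the ball in its pocket at (155,345). The two views agree within 3 mm, so I descend and grip.

```bash
python3 -m inch '[[[-0.0025,0,0.03],[0,0,0],0.036],[[-0.0025,0,0.06],[0,0,0],0.036],[[-0.0025,0,0.085],[0,0,0],0.036],[[-0.0025,0,0.1],[0,0,0],0.036],[[-0.0025,0,0.103],[0,0,0],0.036],[[-0.0025,0,0.103],[0,0,0],0.036]]'; python3 -m inch '[[[0,0,0],[0,0,0],0.026],[[0,0,0],[0,0,0],0.02],[[0,0,0],[0,0,0],0.017],[[0,0,0],[0,0,0],0.014],[[0,0,0],[0,0,0],0.01],[[0,0,0],[0,0,0],0.005],[[0,0,0],[0,0,0],0]]'
```

```text
time: 8.88
position: [452.4, 59.1, 28.4]
ee_rot: [[0.974, 0.225, 0.001], [0.225, -0.974, 0.0], [0.001, 0.0, -1.0]]
contact_force: [-0.0, -0.5, 0.7]
gripper_width: 36.1
grip_force: 0.0
time: 9.75
position: [452.4, 58.4, 28.2]
ee_rot: [[0.975, 0.224, 0.001], [0.224, -0.975, -0.001], [0.001, 0.001, -1.0]]
contact_force: [0.1, -4.7, 5.6]
gripper_width: 15.7
grip_force: 29.9
```

```bash
python3 -m inch '[[[0,0,-0.002],[0,0,0],0],[[0,0,-0.006],[0,0,0],0],[[0,0,-0.012],[0,0,0],0],[[0,0,-0.018],[0,0,0],0],[[0,0,-0.024],[0,0,0],0],[[0,0,-0.03],[0,0,0],0],[[0,0,-0.036],[0,0,0],0],[[0,0,-0.042],[0,0,0],0],[[0,0,-0.045],[0,0,0],0],[[0,0,-0.045],[0,0,0],0]]'; cat > tilt.py <<'E'
from h import *
import sys
t=telemetry.sense(); print(t['position'],t['contact_force'],t['gripper_width'],t['grip_force'])
from scipy.optimize import least_squares
P=[]
for n in('side','top'):
    f=grab(n);C=cloud(f);hsv=cv2.cvtColor(f['pixels'],cv2.COLOR_RGB2HSV); G=np.array(t['position'])
    m=(hsv[...,0]>98)&(hsv[...,0]<122)&(hsv[...,1]>130)&(np.hypot(C[...,0]-G[0],C[...,1]-G[1])<200)&(C[...,2]>5)&(C[...,2]<G[2]+15)&(C[...,2]>G[2]-60)
    m=cv2.erode(m.astype(np.uint8),np.ones((3,3)))>0
    Q=C[m]; print(n,len(Q)); 
    if len(Q)<30: continue
    for _ in range(4):
        A=np.c_[Q[:,:2]-G[:2],np.ones(len(Q))]; c=np.linalg.lstsq(A,Q[:,2],rcond=None)[0]; e=Q[:,2]-A@c; Q=Q[abs(e)<2.5*e.std()+.3]
    R=np.array(t['ee_rot']); print('slope along tool x, y (deg, + up)',np.degrees(c[:2]@R[:2,:2]).round(2),'z at tcp',c[2].round(1), 'rms',e.std().round(2),'extent',np.ptp(((Q-G)@R)[:,:2],axis=0).round(0))
    m2=(hsv[...,1]<60)&(hsv[...,2]>90)&(C[...,2]>G[2]-30)&(C[...,2]<G[2]+25); L=(C-G)@R; m2&=(abs(L[...,0]-124)<22)&(abs(L[...,1])<22)
    if m2.sum()>3:
        uv=np.c_[f_uv] if 0 else np.argwhere(m2)[:,::-1].astype(np.float32); cc=cv2.minEnclosingCircle(uv); p=plane(f,[cc[0]],G[2]+11-30-5+19); print('ball',m2.sum(),cc,p,((p-G)@R).round(1))
if len(sys.argv)>1: cv2.imwrite('pics/'+sys.argv[1],grab('side')['pixels'][100:340,240:560,::-1])
E
python3 tilt.py
```

```text
time: 11.0
position: [452.0, 58.8, 72.9]
ee_rot: [[0.975, 0.224, 0.0], [0.224, -0.975, 0.0], [0.0, 0.0, -1.0]]
contact_force: [-0.2, -0.0, -5.5]
gripper_width: 15.9
grip_force: 29.9
[452.02169391  58.81539797  72.91219297] [-0.16277372 -0.04848899 -5.52482344] 15.92255333234045 29.932389557361603
side 454
slope along tool x, y (deg, + up) [ 0.09 -2.2 ] z at tcp 50.4 rms 2.01 extent [186.  62.]
ball 69 ((320.5, 219.0), 4.924529075622559) [[571.65083749  90.0926021   67.91219297]] [[123.6  -3.7   5.1]]
top 276
slope along tool x, y (deg, + up) [-0.03 -0.24] z at tcp 50.4 rms 2.14 extent [189.  54.]
ball 85 ((388.5, 197.5), 5.147915363311768) [[574.12698507  85.56017867  67.91219297]] [[125.    1.3   5.1]]
```

The tray is lifted and level within about 0.1° along its length. The ball sits 124 mm ahead of the TCP, as expected. I rise, and refine the lens position with a circle fit.

```bash
python3 -m inch '[[[0,0,-0.003],[0,0,0],0],[[0,0,-0.009],[0,0,0],0],[[0,0,-0.018],[0,0,0],0],[[0,0,-0.029],[0,0,0],0],[[0,0,-0.041],[0,0,0],0],[[0,0,-0.053],[0,0,0],0],[[0,0,-0.065],[0,0,0],0],[[0,0,-0.075],[0,0,0],0],[[0,0,-0.081],[0,0,0],0],[[0,0,-0.084],[0,0,0],0]]'; python3 - <<'E'
from h import *
from scipy.optimize import least_squares
for n,c0 in(('top',(463.4,157.6)),('side',(328,131))):
    f=grab(n);C=cloud(f);b=f['pixels'].min(2); v,u=np.mgrid[0:480,0:640]
    m=(b>130)&(C[...,2]>232)&(C[...,2]<290)&(np.hypot(C[...,0]-626,C[...,1]+48)<90)
    Q=C[m]; h=Q[(Q[:,2]>255)&(Q[:,2]<266)]
    # drop arm side (direction -31 deg)
    for z in ([260,249] if n=='top' else [260]):
        ct=max(cv2.findContours(m.astype(np.uint8),cv2.RETR_EXTERNAL,cv2.CHAIN_APPROX_NONE)[0],key=len)[:,0]
        P=plane(f,ct,z)[:,:2]; c=np.array([626,-48.])
        for _ in range(6):
            d=P-c; a=np.degrees(np.arctan2(d[:,1],d[:,0])); k=abs((a+31+180)%360-180)>50
            if n=='side': k&=(np.linalg.norm(d,axis=1)<58)
            r=least_squares(lambda p:np.hypot(*(P[k]-p[:2]).T)-p[2],[*c,50],loss='soft_l1'); c=r.x[:2]
        print(n,z,r.x.round(1),k.sum())
E
python3 tilt.py | cut -c1-150
```

```text
time: 12.35
position: [451.9, 58.8, 156.9]
ee_rot: [[0.975, 0.224, 0.0], [0.224, -0.975, 0.0], [0.0, 0.0, -1.0]]
contact_force: [-0.5, 0.4, -5.4]
gripper_width: 15.9
grip_force: 29.9
top 260 [626.  -44.7  49.3] 96
top 249 [629.2 -48.3  49.9] 96
side 260 [623.5 -37.5  50. ] 37
[451.86054213  58.78553386 156.71452621] [-0.64306746  0.03708063 -5.74316572] 16.05677438822517 29.932309985160828
side 472
slope along tool x, y (deg, + up) [ 0.33 -2.62] z at tcp 134.1 rms 1.87 extent [186.  67.]
ball 69 ((319.3571472167969, 193.92857360839844), 4.764975547790527) [[573.14995178  90.63340516 151.71452621]] [[125.3  -3.8   5. ]]
top 405
slope along tool x, y (deg, + up) [-0.2  -0.81] z at tcp 134.6 rms 1.85 extent [189.  56.]
ball 96 ((393.6764831542969, 190.80882263183594), 5.455273628234863) [[573.82685665  86.0300597  151.71452621]] [[125.    0.8   5. ]]
```

```bash
python3 -m inch '[[[0.0006,0.0019,0],[0,0,0.5],0],[[0.0019,0.0056,0],[0,0,1.4],0],[[0.0039,0.0111,0],[0,0,2.8],0],[[0.0061,0.0176,0],[0,0,4.4],0],[[0.0087,0.025,0],[0,0,6.2],0],[[0.011,0.0315,0],[0,0,7.8],0],[[0.0129,0.0371,0],[0,0,9.2],0],[[0.0145,0.0417,0],[0,0,10.4],0],[[0.0155,0.0445,0],[0,0,11],0],[[0.0162,0.0464,0],[0,0,11.5],0]]'; python3 tilt.py | cut -c1-150; python3 -c "
from h import *
print(rel((504.1,-24.3,157),-10))"
```

```text
time: 13.8
position: [478.1, 17.2, 156.6]
ee_rot: [[1.0, 0.025, -0.0], [0.025, -1.0, 0.0], [-0.0, -0.0, -1.0]]
contact_force: [0.7, -0.0, -5.3]
gripper_width: 16.1
grip_force: 29.9
[478.05080892  17.15348397 156.61112108] [ 0.74332403 -0.00555417 -5.31193366] 16.06873645999053 29.93216872215271
side 403
slope along tool x, y (deg, + up) [ 0.42 -2.32] z at tcp 133.8 rms 1.87 extent [188.  68.]
ball 68 ((324.8333435058594, 178.0), 6.166776657104492) [[597.9574876   21.53642308 151.61112108]] [[120.   -1.4   5. ]]
top 455
slope along tool x, y (deg, + up) [ 0.05 -0.96] z at tcp 134.5 rms 1.84 extent [188.  58.]
ball 96 ((422.0714416503906, 178.64285278320312), 5.463342189788818) [[603.52243485  18.4841172  151.61112108]] [[125.5   1.8   5. ]]
([0.025, 0.0421, -0.0004], [0.0, 0.0, 11.44])
```

```bash
python3 -m inch '[[[0.001,0.0017,0],[0,0,0.5],0],[[0.003,0.005,0],[0,0,1.4],0],[[0.006,0.0101,0],[0,0,2.7],0],[[0.0095,0.016,0],[0,0,4.3],0],[[0.0135,0.0227,0],[0,0,6.2],0],[[0.017,0.0286,0],[0,0,7.8],0],[[0.02,0.0337,0],[0,0,9.2],0],[[0.0225,0.0379,0],[0,0,10.3],0],[[0.024,0.0404,0],[0,0,11],0],[[0.025,0.042,0],[0,0,11.4],0]]'; python3 -m inch '[[[0,0,0],[0,0,0],0],[[0,0,0],[0,0,0],0],[[0,0,0],[0,0,0],0],[[0,0,0],[0,0,0],0]]'; python3 tilt.py s5.png| cut -c1-150
```

```text
time: 15.15
position: [504.1, -24.2, 156.6]
ee_rot: [[0.985, -0.173, -0.0], [-0.173, -0.985, 0.0], [-0.0, -0.0, -1.0]]
contact_force: [-1.0, 0.7, -5.7]
gripper_width: 15.8
grip_force: 29.9
time: 15.65
position: [504.0, -24.1, 156.7]
ee_rot: [[0.985, -0.173, 0.0], [-0.173, -0.985, 0.0], [0.0, -0.0, -1.0]]
contact_force: [-0.2, 0.5, -4.5]
gripper_width: 16.1
grip_force: 29.9
[504.0312372  -24.07437163 156.65505467] [-0.16610108  0.45776473 -4.49830521] 16.09265016936765 29.932423532009125
side 320
slope along tool x, y (deg, + up) [ 0.09 -2.41] z at tcp 134.0 rms 1.97 extent [139.  59.]
ball 59 ((325.0, 164.5), 7.43313455581665) [[631.2054499  -34.82048946 151.65505467]] [[127.1 -11.4   5. ]]
top 347
slope along tool x, y (deg, + up) [-0.01 -1.13] z at tcp 134.6 rms 2.01 extent [157.  56.]
```

View pics/s5.png

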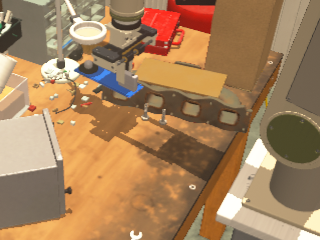

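The tray is under the ring at (88,75), clear of it, level and still. The cabinet door is shut and the bolts are standing. I hand the job in.

```bash
python3 -c "
from cell import close_job
print(close_job())"
```

```text
the job is handed in; nothing more can be done
None
```

I shut the cabinet door onto its catch and handed the job in with the tray held level and still, the ball under the lens about 9 cm below the glass; no verdict came back, and the lens centre came from camera fits that differ by up to about 1 cm, against the 25 mm allowed.

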